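Lock the shorting plunger into the waveguide sample cell

TASK

Close the waveguide sample cell: take the brass shorting plunger by its red knob, lower it into the cell's opening and press it down against the spring until you feel its head seat on the top flange, whose height depends on the shims fitted this time. Holding it down, slide the keeper all the way across under the two lugs so that the plunger stays trapped when you let go. Some 15 to 20 N of push is plenty; do not ram the cell, and leave the other things on the bench alone.

Things in the scene. Friction and masses are not known exactly. Their poses are not given: they have to be found in the camera images.
- cell: Waveguide sample cell, screwed to the bench: dark base plate 92 x 118 x 8 mm, upright aluminium tube, two flanges 80 (x) x 100 (y) mm with brass and copper shims between. Origin: centre of the base's underside; z up, y along the long side of the opening. The opening, 58.4 mm (y) by 29.4 mm (x), goes straight down from the top flange over the origin, edges square.
- lower_flange (a point): Centre of the fixed lower flange's upper face, 46 mm above the bench. On it lie shims, 2 to 18 mm in all, differing each time, then the 8 mm top flange: its upper face is thus 56 to 72 mm above the bench. That height is not measured; find it by touch. Screw heads 3 mm high stand at the top flange's corners. The top flange does not move.
- sample_table (a joint): White spring table inside the opening, in m pushed down: 0 = at rest, its top 38 mm above the bench. It pushes back with 5 N at first and 0.35 N more per mm. With the plunger home it is down by 6 to 22 mm (7 to 13 N), depending on the shims. Home means the head's underside on the top flange; beyond that the force rises steeply.
- plunger: Shorting plunger, loose, about 0.3 kg, standing upright on the bench: brass block 56 (y) x 27 (x) x 40 mm high, chamfered foot; on it a 5 mm thick aluminium head 66 (y) x 38 (x) mm. Origin: centre of the foot's underside; z up. Fits the cell either way round, 1.2 mm play a side. On the spring its head stands clear of the top flange; home, the head lies flat on it.
- keeper (a joint): How far the steel keeper on the plunger's head has slid towards the plunger's +y, in m: 0 = open stop (knob 16 mm off the plunger's middle, to -y), 0.016 = locked stop (knob at the middle). Starts within 2 mm of open; rubs with about 2 N. Open, its tongues pass down beside the lugs; it can be slid under them only with the plunger home, else the tongues strike the lugs.
- tongues (a point): Middle of the keeper's tongue bar, moving with the keeper: two tongues 4 mm thick (45 to 49 mm above the plunger's foot) and 10 mm wide in y, reaching to x = 31 and -31 mm. On the top flange, at the middle of either long side, stands a 15 mm high hooked lug; its lip covers |x| > 22 mm, |y| < 6 mm, underside 11 mm above the flange. Home, the tongues pass 2 mm below the lips.
- knob (a point): Middle of the red knob on the keeper; moves with it; axes as the plunger. A block 24 mm wide (x), 14 mm thick (y), 22 mm high, from 49 to 71 mm above the plunger's foot; this point is 60 mm above the foot. Pinched across its y faces it serves to carry the plunger, press it down and slide the keeper.
- calculator: Grey pocket calculator, 138 x 74 x 15 mm, lying at the left; bystander.
- torque_wrench: Steel torque wrench, 139 x 20 x 14 mm, lying at the front edge; bystander.
- tweezers: Steel tweezers, 122 x 14 x 9 mm, lying at the front edge; bystander.
- attenuator: Black finned attenuator, 69 x 25 x 25 mm, lying behind the cell; bystander.
- coax_adapter: Small coaxial adapter with a red ring, 38 x 23 x 20 mm, lying behind the cell; bystander.
Things that resemble listed ones, but are neither listed nor needed, are in the scene too. Leave any black look-alike of the plunger alone.

How it is judged:
By the outcome, as a careful person would: the job done as asked, in the order asked, and still so for the second after the job is handed in, with the robot touching nothing.
It also fails if it takes over 72 s, if anything falls off the work surface, if the arm or the gripper's body presses on something with over 40 N, if the wrist force passes 120 N, or if a joint passes its speed limit or range.

ROBOT

A 7-joint arm with a two-finger parallel gripper is mounted at the origin on a cart in front of the work surface, level with it; the furniture and walls round the work are solid. World frame = base frame: x ahead of the robot, y to its left, z up, the work surface at z = 0. Lengths are in mm, angles in degrees, forces in N, time in s.
With the tool pointing down it reaches from about 400 to 850 mm from the base axis. Payload 4.5 kg.
Tool frame: the origin (TCP) lies on the mounting face of the last link; the fingertips stand 173 mm ahead of it and the grasp point (between the pads) lies 155 mm ahead of it (r.tcp_to_tips is the z of the fingertips in the tool frame, in mm); z points along the fingers, y is the line along which they close (so a half turn about z gives the same grasp; the last joint's range is limited). The gripper opens to 85 mm and grips with 20 to 120 N. Pads are 22 mm wide; open, the fingers measure 114 mm over their backs; the gripper's body (76 mm by 85 mm) begins 54 mm behind the grasp point. The pads swing forward as they close: fully open they stand 13 mm farther back than shut.
Start: joints at [75.161, 39.483, -11.15, 89.685, 9.013, 51.709, -12.324], TCP at [180.42, -598.403, 404.717] pointing down, gripper open.
Joint ranges: [-172.22, 172.22], [-26.19, 119.32], [-84.43, 86.54], [7.71, 146.69], [-57.33, 237.33], [2.42, 119.75], [-152.13, 152.13]. Speed limits (degrees/s): [147.25, 147.25, 180, 180, 180, 180, 180].

INTERFACE

Orientations are given as a 3x3 rotation matrix whose columns are the frame's x, y, z axes.
In Python, from workcell import get_obs, imaging, job, r gives the robot as it stands.
- The arm moves only by the tool carry_out, never from a script. Its argument "targets" is a list of rows, each an object of numbers: "tx", "ty", "tz": the shift along the tool's x, y, z in mm; "ax", "ay", "az": the turn, a rotation vector about the tool's x, y, z in degrees; "fingers": the finger opening in mm, from 0 to 85.4. A call has 1 to 8 rows; each row is the pose to reach, as a shift and turn from the pose commanded when the call began, along the tool's axes at that moment; what a row does not reach only later rows make up. A row lasts 1/8 s, in which the tool goes at most 62.5 mm and 10.7 degrees, less where a joint would pass 70% of its speed; a pose out of reach is approached as far as the arm can. A call with a gripper value outside its range is refused whole. The fingers move at their own pace and stop on an object; "newtons" is the grip in N (left out, the last holds). Time passes only in rows, so rows that repeat a pose let the fingers close. It gives the time, the measured TCP pose, the force, the opening and the grip force at its end, in the units of the state.
- get_obs(): the state, without advancing time (a new reading comes with each control period).
- imaging.camera(name): name is "scene" or "top"; returns a dict with "frame" (400x640x3 uint8, red, green, blue), "z_map" (400x640 float32, mm along the optical axis (not along the pixel's ray), 0 where there is no reading), "fovy" (degrees; the focal length in pixels is half the picture's height over the tangent of half this angle, whatever the lens; pixels are square), "cx", "cy" (the principal point, pixels), "extrinsics" (4x4, takes a point from world to camera coordinates). Camera axes: x right, y up, looking along -z (the intrinsics and any distortion apply to the point x, -y, -z); pixel columns grow to the right and rows downward; lengths in mm; the calibration is good to about 2 mm. A picture is of the moment at which its call begins.
- job.job_done(): hands the job in; it is judged then, once.
The state is a dict: "time_s": time; "joint_pos": joint angles; "joint_vel": joint speeds; "joint_torque": joint torques, N m; "ee_pos": TCP position; "tool_rot": TCP orientation; "ft_force": force on the tool from outside, world axes, zero at the start; "ft_torque": the same for the moment, N m; "width": opening from 0.0 (shut) to 1.0 (fully open); "finger_force": force on a finger pad.
Only numpy, scipy, OpenCV 4.12 (cv2) and the standard library are available. Lean on these libraries where they do the work, as an engineer would, in place of code of your own. Each camera call takes 0.05 s, during which the arm holds its last target. There are 200 camera calls.

## Working session

There is one attempt and no reset: what is moved stays moved. The work goes in short steps, Python scripts to look and compute and a tool call to move; the robot and the scene stay as the last step left them, time stands still between calls to the robot, and variables do not carry over. Pictures are saved under pics/ and viewed, at most 10 in all, crops included, and the job is handed in when it is done.

Besides the shell and the picture viewer there is one more tool, called after "Request:" as name([rows], argument=value, ...), one row to a line, values as JSON. carry_out: Moves the arm, as the interface text tells. Its arguments: {"type":"object","properties":{"targets":{"type":"array"},"newtons":{"type":"number"}},"required":["targets"]}

```bash
mkdir -p pics; cat > h.py <<'E'
import numpy as np,cv2
from workcell import get_obs,imaging,job,r
def snap(n,fn=None):
    c=imaging.camera(n)
    if fn: cv2.imwrite(fn,c['frame'][:,:,::-1])
    return c
def world(c,u,v,z=None):
    f=200/np.tan(np.radians(c['fovy']/2));E=np.array(c['extrinsics'])
    d=np.array([(u-c['cx'])/f,-(v-c['cy'])/f,-1.])
    R,t=E[:3,:3],E[:3,3];o=-R.T@t;w=R.T@d
    if z is None: s=c['z_map'][int(v),int(u)]
    else: s=(z-o[2])/w[2]
    return o+s*w
E
python3 - <<'E'
from h import *
import pickle
for n in('top','scene'):
    c=snap(n,f'pics/{n}0.png');pickle.dump(c,open(n+'.pkl','wb'))
    print(n,[k for k in c],c['fovy'],c['cx'],c['cy'],np.round(c['extrinsics'],3))
o=get_obs();print({k:np.round(v,2) for k,v in o.items()})
E
```

```text
top ['frame', 'z_map', 'fovy', 'cx', 'cy', 'extrinsics'] 48.98407302093392 324.0999363437091 199.47213231309888 [[-5.00000e-03 -1.00000e+00  3.00000e-02  1.49549e+02]
 [ 9.89000e-01 -1.00000e-03  1.47000e-01 -5.24021e+02]
 [-1.47000e-01  3.00000e-02  9.89000e-01 -8.64332e+02]
 [ 0.00000e+00  0.00000e+00  0.00000e+00  1.00000e+00]]
scene ['frame', 'z_map', 'fovy', 'cx', 'cy', 'extrinsics'] 44.22592189420163 321.1689398593602 198.13868733347613 [[-6.35000e-01 -7.72000e-01 -1.40000e-02  4.67369e+02]
 [ 3.22000e-01 -2.81000e-01  9.04000e-01 -1.86766e+02]
 [-7.02000e-01  5.70000e-01  4.27000e-01 -8.24171e+02]
 [ 0.00000e+00  0.00000e+00  0.00000e+00  1.00000e+00]]
{'time_s': np.float64(0.1), 'joint_pos': array([ 75.16,  39.53, -11.15,  89.74,   9.01,  51.71, -12.32]), 'joint_vel': array([ 0.03, -0.05, -0.08, -0.07, -0.  , -0.07,  0.01]), 'joint_torque': array([-0.000e+00, -5.406e+01, -1.270e+00, -1.590e+01,  1.000e-02,
        0.000e+00, -0.000e+00]), 'ee_pos': array([ 180.32, -598.11,  403.95]), 'tool_rot': array([[ 0.96,  0.29, -0.  ],
       [ 0.29, -0.96,  0.  ],
       [-0.  , -0.  , -1.  ]]), 'ft_force': array([-0.67, -0.06,  0.47]), 'ft_torque': array([-0.01, -0.01, -0.01]), 'finger_force': np.float64(0.0), 'width': np.float64(1.0)}
```

View pics/top0.png

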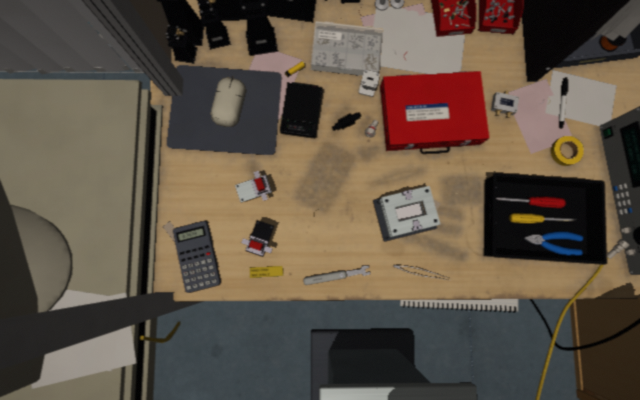

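View pics/scene0.png

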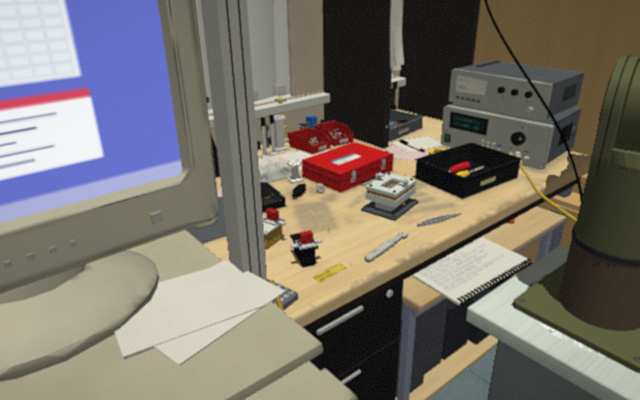

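Candidates in the top view: the silver-headed one with a red knob at (256,187), and the black look-alike at (262,238). The cell is at (407,212). I'll check these in a close crop.

```bash
python3 - <<'E'
from h import *
import pickle
c=pickle.load(open('top.pkl','rb'));im=c['frame'][:,:,::-1]
a=cv2.resize(im[160:265,225:290],None,fx=5.7,fy=5.7,interpolation=cv2.INTER_CUBIC)
b=cv2.resize(im[175:250,365:445],None,fx=5,fy=5,interpolation=cv2.INTER_CUBIC)
o=np.zeros((600,800,3),np.uint8);o[:a.shape[0],:a.shape[1]]=a;o[:b.shape[0],380:380+b.shape[1]]=b
cv2.imwrite('pics/crop1.png',o)
s=pickle.load(open('scene.pkl','rb'))['frame'][:,:,::-1]
cv2.imwrite('pics/crop2.png',cv2.resize(s[165:275,240:420],None,fx=4.4,fy=4.4,interpolation=cv2.INTER_CUBIC))
for p in[(256,187),(262,182),(262,238),(407,212),(300,250)]: print(p,world(c,*p).round(1))
E
```

```text
(256, 187) [548.1 286.1  49.1]
(262, 182) [554.2 271.6  71.3]
(262, 238) [445.4 272.7  46.4]
(407, 212) [498.2 -21.9  37.7]
(300, 250) [4.228e+02 1.980e+02 4.000e-01]
```

View pics/crop1.png

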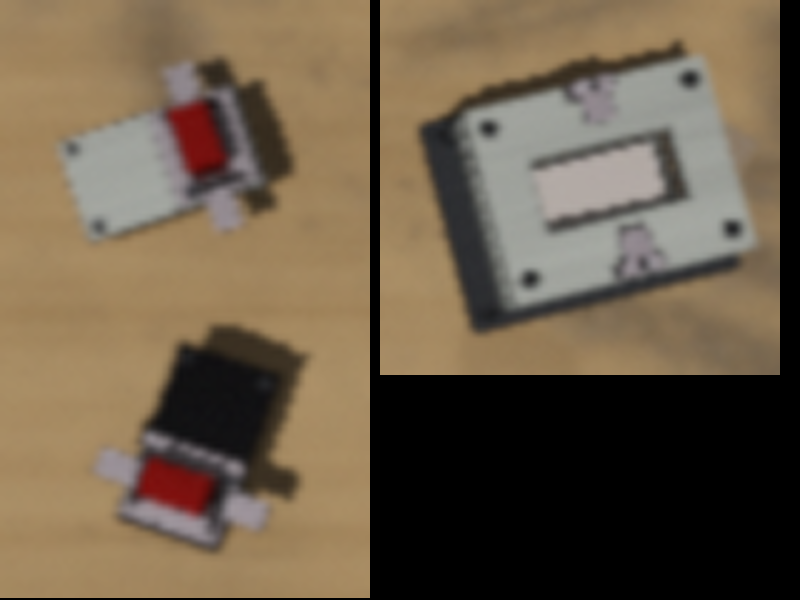

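View pics/crop2.png

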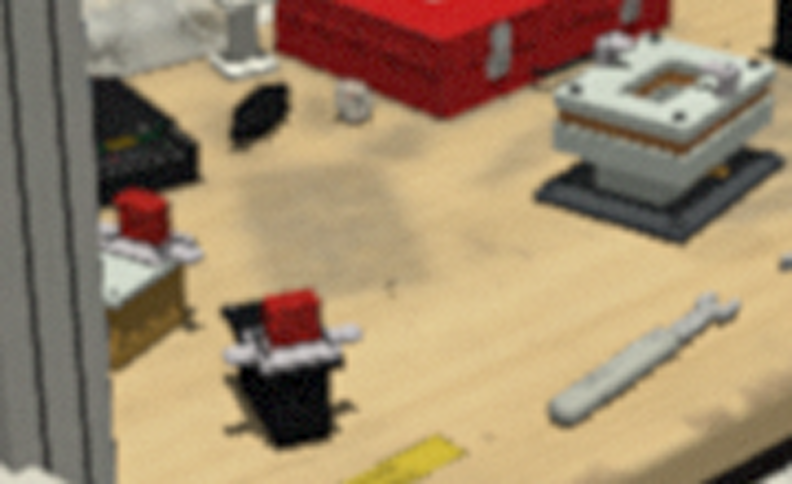

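The crop confirms it: the silver-headed plunger with brass sides (scene view) is the upper one at (256,187). The black one at (262,238) is the look-alike. Next I measure the poses.

```bash
cat > m.py <<'E'
from h import *
import pickle
c=pickle.load(open('top.pkl','rb'))
def P(x,y,s,u0,v0,z): return world(c,u0+(x+.5)/s-.5,v0+(y+.5)/s-.5,z)[:2]
def cloud(u0,u1,v0,v1):
    return np.array([world(c,u,v) for v in range(v0,v1) for u in range(u0,u1)])
if __name__=='__main__':
    k=cloud(235,285,165,205)
    print('knob top z',np.percentile(k[:,2],[50,95,99]).round(1), 'bench',np.median(k[k[:,2]<20,2]))
    for lo,hi in((41,47),(63,80)):
        q=k[(k[:,2]>lo)&(k[:,2]<hi)];print(lo,len(q),np.median(q[:,2]),cv2.minAreaRect(q[:,:2].astype(np.float32)))
    K=[P(x,y,5.7,225,160,71) for x,y in((168,110),(207,98),(228,165),(190,175))]
    print('knob',np.round(K,1).tolist(),np.mean(K,0).round(1))
    H=np.array([P(x,y,5.7,225,160,45) for x,y in((60,143),(95,240),(262,185),(233,86))]);print('head',H.round(1).tolist(),H.mean(0).round(1),cv2.minAreaRect(H.astype(np.float32)))
    T=np.array([P(x,y,5.7,225,160,49) for x,y in((180,68),(226,225))]);print('tongue',T.round(1).tolist(),T.mean(0))
    f=cloud(370,442,180,245);z=f[:,2];t=f[(z>52)&(z<78)];hz=np.median(t[:,2])
    print('flange z',hz,cv2.minAreaRect(t[abs(t[:,2]-hz)<4][:,:2].astype(np.float32)))
    for zz in(hz,):
        O=np.array([P(x-380,y,5,365,175,zz) for x,y in((530,162),(668,130),(690,197),(548,230))]);print('open',O.round(1).tolist(),O.mean(0),cv2.minAreaRect(O.astype(np.float32)))
        S=np.array([P(x-380,y,5,365,175,zz+3) for x,y in((488,128),(690,79),(733,229),(530,278))]);print('screws',S.mean(0),cv2.minAreaRect(S.astype(np.float32)))
        F=np.array([P(x-380,y,5,365,175,zz) for x,y in((461,110),(705,56),(758,245),(510,307))]);print('flange',F.mean(0),cv2.minAreaRect(F.astype(np.float32)))
    s=f[(z>30)&(z<44)];print('table',len(s),np.median(s[:,2]))
E
python3 m.py
```

```text
knob top z [ 1.4 62.3 72.3] bench 0.2990163573960558
41 317 45.01188463937365 ((543.6801147460938, 291.07830810546875), (54.931556701660156, 66.10071563720703), 19.537368774414062)
63 92 70.98726231842755 ((551.348388671875, 276.993896484375), (23.885194778442383, 14.382302284240723), 18.90410614013672)
knob [[560.5, 287.4], [564.8, 274.0], [541.2, 266.4], [537.7, 279.4]] [551.  276.8]
head [[553.6, 328.9], [518.7, 315.7], [538.5, 257.0], [574.4, 267.8]] [546.3 292.3] ((546.27783203125, 292.30340576171875), (37.495880126953125, 64.51806640625), 18.772720336914062)
tongue [[580.1, 286.3], [523.5, 269.1]] [551.7980837  277.70702684]
flange z 63.87976113207253 ((498.27294921875, -24.161155700683594), (80.27420806884766, 100.8934555053711), 13.55238151550293)
open [[505.1, 8.4], [518.0, -47.5], [491.0, -55.3], [477.9, 2.0]] [497.99008694 -23.10377038] ((498.04791259765625, -23.454805374145508), (28.05360221862793, 58.916080474853516), 12.948426246643066)
screws [498.25332642 -22.96925755] ((498.11474609375, -22.896404266357422), (62.10611343383789, 84.33137512207031), 13.594449996948242)
flange [498.33051127 -22.98262166] ((497.9275817871094, -23.356761932373047), (80.60823059082031, 102.67852783203125), 12.558246612548828)
table 411 38.34133039382539
```

```bash
cat >> h.py <<'E'
def go(p,yaw=None):
    o=get_obs();R=np.array(o['tool_rot']);d=R.T@(np.array(p)-o['ee_pos'])
    y=np.degrees(np.arctan2(R[1,0],R[0,0]))
    print('t',round(float(o['time_s']),2),'at',np.round(o['ee_pos'],1),'yaw',y.round(2),'tilt',np.degrees(R[:2,2]).round(2),'F',np.round(o['ft_force'],1),'txyz',d.round(1),'az',None if yaw is None else round(y-yaw,2))
E
python3 -c "
from h import *
go((480,-250,400));go((551.2,276.9,330),18.9)"
```

```text
t 0.1 at [ 180.3 -598.1  403.9] yaw 16.78 tilt [-0.03  0.09] F [-0.7 -0.1  0.5] txyz [ 387.4 -246.7    4.3] az None
t 0.1 at [ 180.3 -598.1  403.9] yaw 16.78 tilt [-0.03  0.09] F [-0.7 -0.1  0.5] txyz [ 607.7 -730.5   75.1] az -2.12
```

Request:
carry_out([
  {"tx": 48,"ty": -31,"tz": 0},
  {"tx": 97,"ty": -62,"tz": 0},
  {"tx": 145,"ty": -92,"tz": 0},
  {"tx": 194,"ty": -123,"tz": 0},
  {"tx": 242,"ty": -154,"tz": 0},
  {"tx": 290,"ty": -185,"tz": 0},
  {"tx": 339,"ty": -216,"tz": 0},
  {"tx": 387,"ty": -247,"tz": 0},
])

```text
invalid input
```

```bash
python3 -c "
from h import *
go((551.2,276.9,330),18.9)"
```

```text
t 0.1 at [ 180.3 -598.1  403.9] yaw 16.78 tilt [-0.03  0.09] F [-0.7 -0.1  0.5] txyz [ 607.7 -730.5   75.1] az -2.12
```

Request:
carry_out([
  {"tx": 48,"ty": -31,"tz": 0,"ax": 0,"ay": 0,"az": 0,"fingers": 85},
  {"tx": 97,"ty": -62,"tz": 0,"ax": 0,"ay": 0,"az": 0,"fingers": 85},
  {"tx": 145,"ty": -92,"tz": 0,"ax": 0,"ay": 0,"az": 0,"fingers": 85},
  {"tx": 194,"ty": -123,"tz": 0,"ax": 0,"ay": 0,"az": 0,"fingers": 85},
  {"tx": 242,"ty": -154,"tz": 0,"ax": 0,"ay": 0,"az": 0,"fingers": 85},
  {"tx": 290,"ty": -185,"tz": 0,"ax": 0,"ay": 0,"az": 0,"fingers": 85},
  {"tx": 339,"ty": -216,"tz": 0,"ax": 0,"ay": 0,"az": 0,"fingers": 85},
  {"tx": 387,"ty": -247,"tz": 0,"ax": 0,"ay": 0,"az": 0,"fingers": 85},
])

```text
time_s: 1.1
ee_pos: [480.6, -248.6, 404.5]
tool_rot: [[0.957, 0.289, -0.0], [0.289, -0.957, -0.0], [-0.0, -0.0, -1.0]]
ft_force: [0.1, -1.0, 0.9]
width: 0.998
finger_force: 0.0
```

```bash
python3 -c "
from h import *
go((551.2,276.9,330),18.9)"
```

```text
t 1.1 at [ 480.6 -248.6  404.5] yaw 16.78 tilt [-0.02 -0.  ] F [ 0.1 -1.   0.9] txyz [ 219.3 -482.8   74.5] az -2.12
```

Request:
carry_out([
  {"tx": 26,"ty": -56,"tz": 0,"ax": 0,"ay": 0,"az": 0,"fingers": 60},
  {"tx": 51,"ty": -113,"tz": 0,"ax": 0,"ay": 0,"az": 0,"fingers": 60},
  {"tx": 77,"ty": -169,"tz": 0,"ax": 0,"ay": 0,"az": -0.5,"fingers": 60},
  {"tx": 103,"ty": -226,"tz": 0,"ax": 0,"ay": 0,"az": -1,"fingers": 60},
  {"tx": 128,"ty": -282,"tz": 0,"ax": 0,"ay": 0,"az": -1.5,"fingers": 60},
  {"tx": 154,"ty": -339,"tz": 0,"ax": 0,"ay": 0,"az": -2.1,"fingers": 60},
  {"tx": 180,"ty": -395,"tz": 10,"ax": 0,"ay": 0,"az": -2.1,"fingers": 60},
  {"tx": 205,"ty": -451,"tz": 20,"ax": 0,"ay": 0,"az": -2.1,"fingers": 60},
])

```text
time_s: 2.1
ee_pos: [545.8, 242.7, 384.2]
tool_rot: [[0.946, 0.324, 0.0], [0.324, -0.946, -0.0], [-0.0, 0.0, -1.0]]
ft_force: [0.5, -0.6, -0.1]
width: 0.699
finger_force: 0.0
```

```bash
python3 -c "
from h import *
go((551.2,276.9,300),18.9)"
```

```text
t 2.1 at [545.8 242.7 384.2] yaw 18.88 tilt [ 0.   -0.03] F [ 0.5 -0.6 -0.1] txyz [ 16.2 -30.7  84.2] az -0.02
```

Request:
carry_out([
  {"tx": 16.2,"ty": -30.7,"tz": 20,"ax": 0,"ay": 0,"az": 0,"fingers": 50},
  {"tx": 16.2,"ty": -30.7,"tz": 60,"ax": 0,"ay": 0,"az": 0,"fingers": 50},
  {"tx": 16.2,"ty": -30.7,"tz": 84,"ax": 0,"ay": 0,"az": 0,"fingers": 50},
  {"tx": 16.2,"ty": -30.7,"tz": 84,"ax": 0,"ay": 0,"az": 0,"fingers": 50},
  {"tx": 16.2,"ty": -30.7,"tz": 84,"ax": 0,"ay": 0,"az": 0,"fingers": 50},
])

```text
time_s: 2.72
ee_pos: [551.5, 275.2, 301.5]
tool_rot: [[0.946, 0.323, 0.001], [0.323, -0.946, 0.001], [0.001, -0.0, -1.0]]
ft_force: [0.3, -0.1, 0.7]
width: 0.588
finger_force: 0.0
```

```bash
python3 -c "
from h import *
go((551.2,276.9,225),18.9)
c=snap('scene');cv2.imwrite('pics/s1.png',cv2.resize(c['frame'][120:270,200:420,::-1],None,fx=3.5,fy=3.5))"
```

```text
t 2.73 at [551.5 275.2 301.5] yaw 18.86 tilt [0.07 0.03] F [ 0.3 -0.1  0.7] txyz [ 0.2 -1.7 76.5] az -0.04
```

View pics/s1.png

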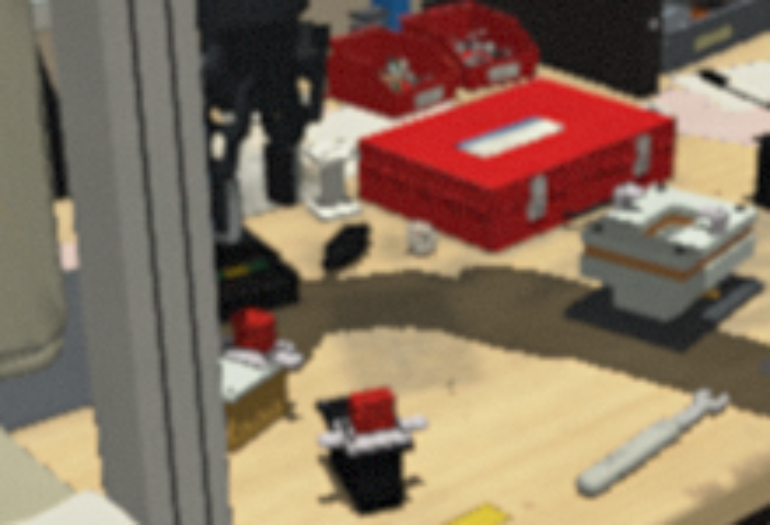

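The open fingers are above the knob at crop (255,330), and the path down is clear. Descending.

Request:
carry_out([
  {"tx": 0,"ty": -1,"tz": 25,"ax": 0,"ay": 0,"az": 0,"fingers": 50},
  {"tx": 0,"ty": -1,"tz": 50,"ax": 0,"ay": 0,"az": 0,"fingers": 50},
  {"tx": 0,"ty": -1,"tz": 68,"ax": 0,"ay": 0,"az": 0,"fingers": 50},
  {"tx": 0,"ty": -1,"tz": 75,"ax": 0,"ay": 0,"az": 0,"fingers": 50},
  {"tx": 0,"ty": -1,"tz": 75,"ax": 0,"ay": 0,"az": 0,"fingers": 50},
  {"tx": 0,"ty": -1,"tz": 75,"ax": 0,"ay": 0,"az": 0,"fingers": 50},
])

```text
time_s: 3.52
ee_pos: [551.2, 276.2, 226.5]
tool_rot: [[0.946, 0.323, 0.001], [0.323, -0.946, 0.001], [0.002, -0.0, -1.0]]
ft_force: [-0.3, 0.1, 0.1]
width: 0.585
finger_force: 0.0
```

```bash
python3 -c "
from h import *
go((551.2,276.9,225),18.9)"
```

```text
t 3.52 at [551.2 276.2 226.5] yaw 18.87 tilt [0.08 0.04] F [-0.3  0.1  0.1] txyz [ 0.2 -0.7  1.5] az -0.03
```

Request:
carry_out([
  {"tx": 0,"ty": -0.7,"tz": 1,"ax": 0,"ay": 0,"az": 0,"fingers": 50},
  {"tx": 0,"ty": -0.7,"tz": 1,"ax": 0,"ay": 0,"az": 0,"fingers": 20},
  {"tx": 0,"ty": -0.7,"tz": 1,"ax": 0,"ay": 0,"az": 0,"fingers": 8},
  {"tx": 0,"ty": -0.7,"tz": 1,"ax": 0,"ay": 0,"az": 0,"fingers": 8},
  {"tx": 0,"ty": -0.7,"tz": 1,"ax": 0,"ay": 0,"az": 0,"fingers": 8},
  {"tx": 0,"ty": -0.7,"tz": 1,"ax": 0,"ay": 0,"az": 0,"fingers": 8},
  {"tx": 0,"ty": -0.7,"tz": 1,"ax": 0,"ay": 0,"az": 0,"fingers": 8},
], newtons=80)

```text
time_s: 4.4
ee_pos: [550.6, 277.0, 225.0]
tool_rot: [[0.946, 0.324, 0.0], [0.324, -0.946, 0.001], [0.001, -0.0, -1.0]]
ft_force: [-0.4, 0.3, 5.0]
width: 0.147
finger_force: 79.7
```

Request:
carry_out([
  {"tx": 0,"ty": 0,"tz": -10,"ax": 0,"ay": 0,"az": 0,"fingers": 8},
  {"tx": 0,"ty": 0,"tz": -35,"ax": 0,"ay": 0,"az": 0,"fingers": 8},
  {"tx": 0,"ty": 0,"tz": -75,"ax": 0,"ay": 0,"az": 0,"fingers": 8},
  {"tx": 0,"ty": 0,"tz": -105,"ax": 0,"ay": 0,"az": 0,"fingers": 8},
  {"tx": 0,"ty": 0,"tz": -115,"ax": 0,"ay": 0,"az": 0,"fingers": 8},
  {"tx": 0,"ty": 0,"tz": -115,"ax": 0,"ay": 0,"az": 0,"fingers": 8},
])

```text
time_s: 5.15
ee_pos: [550.5, 276.3, 339.5]
tool_rot: [[0.946, 0.323, -0.0], [0.323, -0.946, -0.001], [-0.0, 0.0, -1.0]]
ft_force: [-0.4, -1.1, -3.3]
width: 0.143
finger_force: 78.7
```

```bash
python3 -c "
from h import *
# knob target: cell centre minus 16 along cell y
y=np.radians(13.3);k=np.array([498.2,-23.3])-16*np.array([-np.sin(y),np.cos(y)]);print(k)
go((*k,340),13.3)"
```

```text
[501.8807958  -38.87086196]
t 5.15 at [550.5 276.3 339.5] yaw 18.86 tilt [-0.   -0.03] F [-0.4 -1.1 -3.3] txyz [-147.9  282.5   -0.3] az 5.56
```

Request:
carry_out([
  {"tx": -12,"ty": 24,"tz": 0,"ax": 0,"ay": 0,"az": 0.5,"fingers": 8},
  {"tx": -33,"ty": 64,"tz": 0,"ax": 0,"ay": 0,"az": 1.5,"fingers": 8},
  {"tx": -58,"ty": 111,"tz": 0,"ax": 0,"ay": 0,"az": 2.5,"fingers": 8},
  {"tx": -83,"ty": 158,"tz": 0,"ax": 0,"ay": 0,"az": 3.5,"fingers": 8},
  {"tx": -108,"ty": 205,"tz": 0,"ax": 0,"ay": 0,"az": 4.5,"fingers": 8},
  {"tx": -130,"ty": 249,"tz": 0,"ax": 0,"ay": 0,"az": 5.2,"fingers": 8},
  {"tx": -143,"ty": 274,"tz": 0,"ax": 0,"ay": 0,"az": 5.6,"fingers": 8},
  {"tx": -148,"ty": 282.5,"tz": 0,"ax": 0,"ay": 0,"az": 5.6,"fingers": 8},
])

```text
time_s: 6.15
ee_pos: [501.1, -40.6, 338.4]
tool_rot: [[0.974, 0.226, -0.003], [0.226, -0.974, -0.001], [-0.003, 0.0, -1.0]]
ft_force: [0.2, 0.7, -2.0]
width: 0.145
finger_force: 78.7
```

Request:
carry_out([
  {"tx": 0,"ty": 0,"tz": 0,"ax": 0,"ay": 0,"az": 0,"fingers": 8},
  {"tx": 0,"ty": 0,"tz": 0,"ax": 0,"ay": 0,"az": 0,"fingers": 8},
  {"tx": 0,"ty": 0,"tz": 0,"ax": 0,"ay": 0,"az": 0,"fingers": 8},
  {"tx": 0,"ty": 0,"tz": 0,"ax": 0,"ay": 0,"az": 0,"fingers": 8},
])

```text
time_s: 6.65
ee_pos: [502.1, -37.7, 339.7]
tool_rot: [[0.973, 0.231, 0.0], [0.231, -0.973, 0.0], [0.0, -0.0, -1.0]]
ft_force: [-0.6, -0.1, -2.6]
width: 0.142
finger_force: 78.7
```

```bash
python3 -c "
from h import *
import pickle
go((501.9,-38.9,340),13.3)
c=snap('top');pickle.dump(c,open('t2.pkl','wb'))
s=snap('scene');pickle.dump(s,open('s2.pkl','wb'))
a=cv2.resize(c['frame'][160:260,350:450,::-1],None,fx=4,fy=4,interpolation=2);b=cv2.resize(s['frame'][110:220,340:440,::-1],None,fx=4,fy=4,interpolation=2)
o=np.zeros((440,800,3),np.uint8);o[:400,:400]=a;o[:,400:]=b;cv2.imwrite('pics/p2.png',o)"
```

```text
t 6.65 at [502.1 -37.7 339.7] yaw 13.36 tilt [0.01 0.01] F [-0.6 -0.1 -2.6] txyz [-0.4  1.1 -0.3] az 0.06
```

View pics/p2.png

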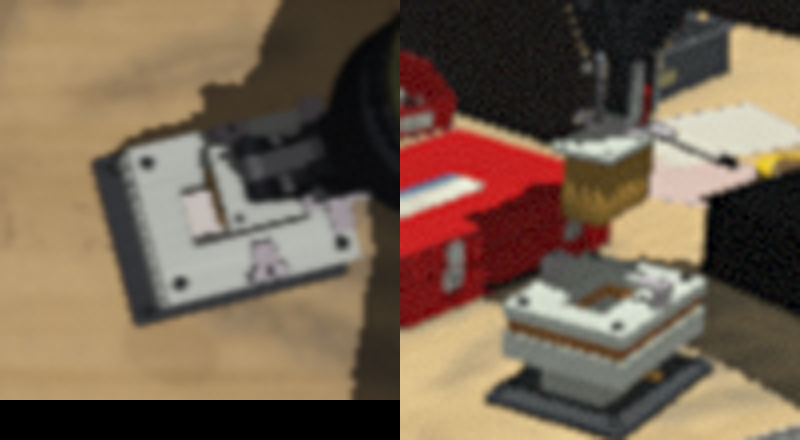

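```bash
python3 - <<'E'
from h import *
import pickle
c=pickle.load(open('t2.pkl','rb'));s=pickle.load(open('s2.pkl','rb'))
k=np.array([world(c,u,v) for v in range(190,222) for u in range(398,432)])
q=k[(k[:,2]>150)&(k[:,2]<166)];hz=np.median(q[:,2]);print('head z',hz,len(q))
y=np.radians(13.36);X=np.array([np.cos(y),np.sin(y)]);Y=np.array([-X[1],X[0]])
# expected centre from kinematics
g=np.array([502.1,-37.7]);l=(q[abs(q[:,2]-hz)<4][:,:2]-g)@np.c_[X,Y]
print('plunger frame about grasp, x min/max, y max',np.percentile(l[:,0],[0,1,5]),np.percentile(l[:,1],[95,99,100]))
a=cv2.resize(c['frame'][185:225,395:435,::-1],None,fx=14,fy=14,interpolation=2)
cv2.imwrite('pics/p3.png',a)
E
```

```text
head z 160.50467023445918 226
plunger frame about grasp, x min/max, y max [-17.67670314 -17.6213103  -17.07527125] [47.11627181 47.65705106 47.91529609]
```

View pics/p3.png

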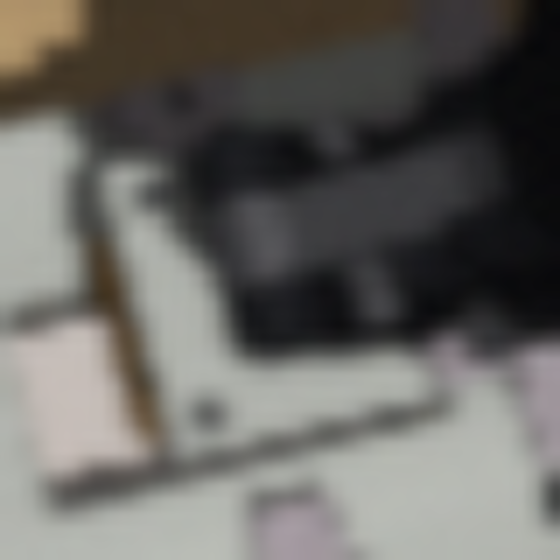

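```bash
python3 - <<'E'
import m
from h import *
import pickle
m.c=pickle.load(open('t2.pkl','rb'))
y=np.radians(13.36);X=np.array([np.cos(y),np.sin(y)]);Y=np.array([-X[1],X[0]])
for x,yy in((98,172),(130,310),(165,458),(300,430),(440,402)):
    p=m.P(x,yy,14,395,185,160);print((x,yy),p.round(1),((p-[502.1,-37.7])@np.c_[X,Y]).round(2))
E
```

```text
(98, 172) [510.8  14.1] [20.41 48.35]
(130, 310) [493.1  10.5] [ 2.4  49.01]
(165, 458) [474.3   6.7] [-16.82  49.62]
(300, 430) [477.8 -10.6] [-17.38  32.  ]
(440, 402) [481.3 -28.5] [-18.1   13.71]
```

```bash
python3 - <<'E'
from h import *
import pickle
def fit(c,us,vs,zl,zh,yaw,g,name):
    y=np.radians(yaw);B=np.array([[np.cos(y),-np.sin(y)],[np.sin(y),np.cos(y)]])
    M={(u,v):world(c,u,v) for v in range(*vs) for u in range(*us)}
    ok=lambda k:k in M and zl<M[k][2]<zh
    zm=np.median([p[2] for k,p in M.items() if ok(k)])
    # left border per row, lower border per column (subpixel: half-pixel edge)
    L=[];D=[]
    for v in range(*vs):
        r=[u for u in range(*us) if ok((u,v))]
        if r and r[0]>us[0]: L.append(world(c,r[0]-.5,v,zm)[:2])
    for u in range(*us):
        r=[v for v in range(*vs) if ok((u,v))]
        if r and r[-1]<vs[1]-1: D.append(world(c,u,r[-1]+.5,zm)[:2])
    L=(np.array(L)-g)@B;D=(np.array(D)-g)@B
    def rob(a,b):
        k=np.ones(len(a),bool)
        for _ in range(5):
            p=np.polyfit(a[k],b[k],1);e=abs(b-np.polyval(p,a));k=e<max(.8,2*np.median(e))
        return p,k.sum()
    pl,n1=rob(L[:,0],L[:,1]);pd,n2=rob(D[:,1],D[:,0])
    print(name,'z',zm,'left edge: yaw err',np.degrees(np.arctan(pl[0])).round(2),'y at x=0',pl[1].round(2),n1,'| lower: yaw err',-np.degrees(np.arctan(pd[0])).round(2),'x at y=30',np.polyval(pd,30).round(2),'x at y0',pd[1].round(2),n2)
c0=pickle.load(open('top.pkl','rb'));c=pickle.load(open('t2.pkl','rb'))
fit(c0,(232,252),(170,206),42,48,18.9,np.array([551.2,276.9]),'plunger0')
fit(c,(398,424),(194,222),155,166,13.36,np.array([502.1,-37.7]),'held')
fit(c0,(375,432),(178,242),60,70,13.3,np.array([498.2,-23.3]),'flange')
E
```

```text
plunger0 z 45.16754415676951 left edge: yaw err -0.25 y at x=0 48.86 17 | lower: yaw err -2.04 x at y=30 -18.85 x at y0 -19.92 10
held z 160.34046142634224 left edge: yaw err 0.42 y at x=0 48.38 20 | lower: yaw err -1.57 x at y=30 -17.84 x at y0 -18.67 16
flange z 63.89412725255954 left edge: yaw err 0.36 y at x=0 49.72 38 | lower: yaw err 0.29 x at y=30 -40.42 x at y0 -40.26 32
```

```bash
python3 -c "
from h import *
go((501.1,-38.6,295),13.2)"
```

```text
t 6.75 at [502.  -38.1 339.7] yaw 13.32 tilt [0.01 0.  ] F [ 0.  -0.3 -2.7] txyz [-1.   0.3 44.7] az 0.12
```

Request:
carry_out([
  {"tx": -1,"ty": 0.3,"tz": 12,"ax": 0,"ay": 0,"az": 0.1,"fingers": 8},
  {"tx": -1,"ty": 0.3,"tz": 28,"ax": 0,"ay": 0,"az": 0.1,"fingers": 8},
  {"tx": -1,"ty": 0.3,"tz": 40,"ax": 0,"ay": 0,"az": 0.1,"fingers": 8},
  {"tx": -1,"ty": 0.3,"tz": 44,"ax": 0,"ay": 0,"az": 0.1,"fingers": 8},
  {"tx": -1,"ty": 0.3,"tz": 44,"ax": 0,"ay": 0,"az": 0.1,"fingers": 8},
  {"tx": -1,"ty": 0.3,"tz": 44,"ax": 0,"ay": 0,"az": 0.1,"fingers": 8},
  {"tx": -1,"ty": 0.3,"tz": 44,"ax": 0,"ay": 0,"az": 0.1,"fingers": 8},
])

```text
time_s: 7.62
ee_pos: [501.2, -39.1, 296.1]
tool_rot: [[0.974, 0.228, 0.001], [0.228, -0.974, -0.0], [0.001, 0.0, -1.0]]
ft_force: [-0.4, 0.8, -2.0]
width: 0.144
finger_force: 78.7
```

```bash
python3 -c "
from h import *
go((501.1,-38.6,280),13.2)"
```

```text
t 7.62 at [501.2 -39.1 296.1] yaw 13.17 tilt [ 0.06 -0.  ] F [-0.4  0.8 -2. ] txyz [-0.  -0.5 16.1] az -0.03
```

Now down gently, watching the force.

Request:
carry_out([
  {"tx": 0,"ty": -0.3,"tz": 2,"ax": 0,"ay": 0,"az": 0,"fingers": 8},
  {"tx": 0,"ty": -0.3,"tz": 4,"ax": 0,"ay": 0,"az": 0,"fingers": 8},
  {"tx": 0,"ty": -0.3,"tz": 6,"ax": 0,"ay": 0,"az": 0,"fingers": 8},
  {"tx": 0,"ty": -0.3,"tz": 8,"ax": 0,"ay": 0,"az": 0,"fingers": 8},
  {"tx": 0,"ty": -0.3,"tz": 9,"ax": 0,"ay": 0,"az": 0,"fingers": 8},
  {"tx": 0,"ty": -0.3,"tz": 10,"ax": 0,"ay": 0,"az": 0,"fingers": 8},
  {"tx": 0,"ty": -0.3,"tz": 10,"ax": 0,"ay": 0,"az": 0,"fingers": 8},
])

```text
time_s: 8.5
ee_pos: [501.0, -38.8, 285.6]
tool_rot: [[0.974, 0.228, -0.0], [0.228, -0.974, -0.0], [-0.0, 0.0, -1.0]]
ft_force: [0.4, -1.0, -2.5]
width: 0.142
finger_force: 78.7
```

Request:
carry_out([
  {"tx": 0,"ty": 0,"tz": 2,"ax": 0,"ay": 0,"az": 0,"fingers": 8},
  {"tx": 0,"ty": 0,"tz": 4,"ax": 0,"ay": 0,"az": 0,"fingers": 8},
  {"tx": 0,"ty": 0,"tz": 6,"ax": 0,"ay": 0,"az": 0,"fingers": 8},
  {"tx": 0,"ty": 0,"tz": 8,"ax": 0,"ay": 0,"az": 0,"fingers": 8},
  {"tx": 0,"ty": 0,"tz": 10,"ax": 0,"ay": 0,"az": 0,"fingers": 8},
  {"tx": 0,"ty": 0,"tz": 12,"ax": 0,"ay": 0,"az": 0,"fingers": 8},
  {"tx": 0,"ty": 0,"tz": 12,"ax": 0,"ay": 0,"az": 0,"fingers": 8},
])

```text
time_s: 9.38
ee_pos: [500.9, -38.7, 273.5]
tool_rot: [[0.974, 0.228, -0.0], [0.228, -0.974, -0.0], [-0.0, 0.0, -1.0]]
ft_force: [0.6, 0.8, -2.6]
width: 0.144
finger_force: 78.7
```

Request:
carry_out([
  {"tx": 0,"ty": 0,"tz": 2,"ax": 0,"ay": 0,"az": 0,"fingers": 8},
  {"tx": 0,"ty": 0,"tz": 5,"ax": 0,"ay": 0,"az": 0,"fingers": 8},
  {"tx": 0,"ty": 0,"tz": 8,"ax": 0,"ay": 0,"az": 0,"fingers": 8},
  {"tx": 0,"ty": 0,"tz": 11,"ax": 0,"ay": 0,"az": 0,"fingers": 8},
  {"tx": 0,"ty": 0,"tz": 14,"ax": 0,"ay": 0,"az": 0,"fingers": 8},
  {"tx": 0,"ty": 0,"tz": 16,"ax": 0,"ay": 0,"az": 0,"fingers": 8},
  {"tx": 0,"ty": 0,"tz": 16,"ax": 0,"ay": 0,"az": 0,"fingers": 8},
  {"tx": 0,"ty": 0,"tz": 16,"ax": 0,"ay": 0,"az": 0,"fingers": 8},
])

```text
time_s: 10.38
ee_pos: [501.0, -38.7, 257.9]
tool_rot: [[0.974, 0.228, 0.0], [0.228, -0.974, -0.0], [0.0, 0.0, -1.0]]
ft_force: [-1.0, 0.1, 3.5]
width: 0.14
finger_force: 79.5
```

Request:
carry_out([
  {"tx": 0,"ty": 0,"tz": 1,"ax": 0,"ay": 0,"az": 0,"fingers": 8},
  {"tx": 0,"ty": 0,"tz": 2,"ax": 0,"ay": 0,"az": 0,"fingers": 8},
  {"tx": 0,"ty": 0,"tz": 3,"ax": 0,"ay": 0,"az": 0,"fingers": 8},
  {"tx": 0,"ty": 0,"tz": 4,"ax": 0,"ay": 0,"az": 0,"fingers": 8},
  {"tx": 0,"ty": 0,"tz": 5,"ax": 0,"ay": 0,"az": 0,"fingers": 8},
  {"tx": 0,"ty": 0,"tz": 6,"ax": 0,"ay": 0,"az": 0,"fingers": 8},
  {"tx": 0,"ty": 0,"tz": 6,"ax": 0,"ay": 0,"az": 0,"fingers": 8},
])

```text
time_s: 11.25
ee_pos: [501.0, -38.7, 251.7]
tool_rot: [[0.974, 0.228, 0.0], [0.228, -0.974, -0.0], [0.0, 0.0, -1.0]]
ft_force: [-1.5, 0.7, 6.1]
width: 0.142
finger_force: 79.7
```

Request:
carry_out([
  {"tx": 0,"ty": 0,"tz": 0.5,"ax": 0,"ay": 0,"az": 0,"fingers": 8},
  {"tx": 0,"ty": 0,"tz": 1,"ax": 0,"ay": 0,"az": 0,"fingers": 8},
  {"tx": 0,"ty": 0,"tz": 1.5,"ax": 0,"ay": 0,"az": 0,"fingers": 8},
  {"tx": 0,"ty": 0,"tz": 2,"ax": 0,"ay": 0,"az": 0,"fingers": 8},
  {"tx": 0,"ty": 0,"tz": 2,"ax": 0,"ay": 0,"az": 0,"fingers": 8},
])

```text
time_s: 11.88
ee_pos: [501.0, -38.7, 249.8]
tool_rot: [[0.974, 0.228, 0.0], [0.228, -0.974, -0.0], [0.0, 0.0, -1.0]]
ft_force: [-2.6, 0.0, 6.6]
width: 0.144
finger_force: 79.8
```

Request:
carry_out([
  {"tx": 0,"ty": 0,"tz": 0.5,"ax": 0,"ay": 0,"az": 0,"fingers": 8},
  {"tx": 0,"ty": 0,"tz": 1,"ax": 0,"ay": 0,"az": 0,"fingers": 8},
  {"tx": 0,"ty": 0,"tz": 1,"ax": 0,"ay": 0,"az": 0,"fingers": 8},
])

```text
time_s: 12.25
ee_pos: [501.0, -38.8, 248.8]
tool_rot: [[0.974, 0.228, 0.0], [0.228, -0.974, -0.0], [0.0, 0.0, -1.0]]
ft_force: [-1.7, 0.6, 7.8]
width: 0.139
finger_force: 79.8
```

Request:
carry_out([
  {"tx": 0,"ty": 0,"tz": 0.5,"ax": 0,"ay": 0,"az": 0,"fingers": 8},
  {"tx": 0,"ty": 0,"tz": 1,"ax": 0,"ay": 0,"az": 0,"fingers": 8},
  {"tx": 0,"ty": 0,"tz": 1,"ax": 0,"ay": 0,"az": 0,"fingers": 8},
])

```text
time_s: 12.62
ee_pos: [501.0, -38.7, 248.4]
tool_rot: [[0.974, 0.228, 0.001], [0.228, -0.974, -0.0], [0.001, 0.0, -1.0]]
ft_force: [-1.6, 1.0, 13.3]
width: 0.143
finger_force: 81.0
```

Request:
carry_out([
  {"tx": 0,"ty": 0,"tz": 0.4,"ax": 0,"ay": 0,"az": 0,"fingers": 8},
  {"tx": 0,"ty": 0,"tz": 0.4,"ax": 0,"ay": 0,"az": 0,"fingers": 8},
  {"tx": 0,"ty": 0,"tz": 0.4,"ax": 0,"ay": 0,"az": 0,"fingers": 8},
])

```text
time_s: 13.0
ee_pos: [500.9, -38.7, 248.4]
tool_rot: [[0.974, 0.228, 0.001], [0.228, -0.974, -0.0], [0.001, 0.0, -1.0]]
ft_force: [-3.5, 1.0, 18.1]
width: 0.145
finger_force: 81.5
```

Request:
carry_out([
  {"tx": 0,"ty": -1,"tz": 0,"ax": 0,"ay": 0,"az": 0,"fingers": 8},
  {"tx": 0,"ty": -2,"tz": 0,"ax": 0,"ay": 0,"az": 0,"fingers": 8},
  {"tx": 0,"ty": -3,"tz": 0,"ax": 0,"ay": 0,"az": 0,"fingers": 8},
  {"tx": 0,"ty": -4,"tz": 0,"ax": 0,"ay": 0,"az": 0,"fingers": 8},
  {"tx": 0,"ty": -4,"tz": 0,"ax": 0,"ay": 0,"az": 0,"fingers": 8},
])

```text
time_s: 13.62
ee_pos: [500.3, -36.1, 248.3]
tool_rot: [[0.974, 0.227, 0.001], [0.227, -0.974, -0.002], [0.001, 0.002, -1.0]]
ft_force: [-2.8, -2.4, 15.6]
width: 0.139
finger_force: 81.2
```

Request:
carry_out([
  {"tx": 0,"ty": -1,"tz": 0,"ax": 0,"ay": 0,"az": 0,"fingers": 8},
  {"tx": 0,"ty": -2,"tz": 0,"ax": 0,"ay": 0,"az": 0,"fingers": 8},
  {"tx": 0,"ty": -3,"tz": 0,"ax": 0,"ay": 0,"az": 0,"fingers": 8},
  {"tx": 0,"ty": -4,"tz": 0,"ax": 0,"ay": 0,"az": 0,"fingers": 8},
  {"tx": 0,"ty": -5,"tz": 0,"ax": 0,"ay": 0,"az": 0,"fingers": 8},
  {"tx": 0,"ty": -5,"tz": 0,"ax": 0,"ay": 0,"az": 0,"fingers": 8},
])

```text
time_s: 14.38
ee_pos: [499.1, -31.2, 248.3]
tool_rot: [[0.974, 0.227, 0.001], [0.227, -0.974, -0.002], [0.001, 0.002, -1.0]]
ft_force: [-2.4, -1.5, 15.3]
width: 0.14
finger_force: 81.2
```

Request:
carry_out([
  {"tx": 0,"ty": -1,"tz": 0,"ax": 0,"ay": 0,"az": 0,"fingers": 8},
  {"tx": 0,"ty": -2,"tz": 0,"ax": 0,"ay": 0,"az": 0,"fingers": 8},
  {"tx": 0,"ty": -3,"tz": 0,"ax": 0,"ay": 0,"az": 0,"fingers": 8},
  {"tx": 0,"ty": -4,"tz": 0,"ax": 0,"ay": 0,"az": 0,"fingers": 8},
  {"tx": 0,"ty": -5,"tz": 0,"ax": 0,"ay": 0,"az": 0,"fingers": 8},
  {"tx": 0,"ty": -6,"tz": 0,"ax": 0,"ay": 0,"az": 0,"fingers": 8},
  {"tx": 0,"ty": -6,"tz": 0,"ax": 0,"ay": 0,"az": 0,"fingers": 8},
])

```text
time_s: 15.25
ee_pos: [497.8, -25.3, 248.3]
tool_rot: [[0.974, 0.227, 0.001], [0.227, -0.974, -0.002], [0.001, 0.002, -1.0]]
ft_force: [-2.3, -1.9, 15.0]
width: 0.14
finger_force: 81.2
```

Request:
carry_out([
  {"tx": 0,"ty": -0.7,"tz": 0,"ax": 0,"ay": 0,"az": 0,"fingers": 8},
  {"tx": 0,"ty": -1.4,"tz": 0,"ax": 0,"ay": 0,"az": 0,"fingers": 8},
  {"tx": 0,"ty": -2,"tz": 0,"ax": 0,"ay": 0,"az": 0,"fingers": 8},
  {"tx": 0,"ty": -2.5,"tz": 0,"ax": 0,"ay": 0,"az": 0,"fingers": 8},
  {"tx": 0,"ty": -2.5,"tz": 0,"ax": 0,"ay": 0,"az": 0,"fingers": 8},
])

```text
time_s: 15.88
ee_pos: [497.2, -23.0, 248.3]
tool_rot: [[0.974, 0.226, 0.002], [0.226, -0.974, -0.002], [0.001, 0.002, -1.0]]
ft_force: [-2.5, -2.7, 15.2]
width: 0.141
finger_force: 81.2
```

Request:
carry_out([
  {"tx": 0,"ty": -0.5,"tz": 0,"ax": 0,"ay": 0,"az": 0,"fingers": 8},
  {"tx": 0,"ty": -1,"tz": 0,"ax": 0,"ay": 0,"az": 0,"fingers": 8},
  {"tx": 0,"ty": -1.5,"tz": 0,"ax": 0,"ay": 0,"az": 0,"fingers": 8},
  {"tx": 0,"ty": -1.5,"tz": 0,"ax": 0,"ay": 0,"az": 0,"fingers": 8},
])

```text
time_s: 16.38
ee_pos: [497.0, -22.2, 248.3]
tool_rot: [[0.974, 0.226, 0.002], [0.226, -0.974, -0.003], [0.001, 0.003, -1.0]]
ft_force: [-1.5, -4.0, 14.6]
width: 0.14
finger_force: 81.1
```

Request:
carry_out([
  {"tx": 0,"ty": -0.7,"tz": 0,"ax": 0,"ay": 0,"az": 0,"fingers": 8},
  {"tx": 0,"ty": -1.5,"tz": 0,"ax": 0,"ay": 0,"az": 0,"fingers": 8},
  {"tx": 0,"ty": -1.5,"tz": 0,"ax": 0,"ay": 0,"az": 0,"fingers": 8},
])

```text
time_s: 16.75
ee_pos: [496.9, -21.8, 248.3]
tool_rot: [[0.975, 0.224, 0.002], [0.224, -0.975, -0.004], [0.001, 0.005, -1.0]]
ft_force: [-0.3, -5.8, 13.2]
width: 0.142
finger_force: 81.0
```

Request:
carry_out([
  {"tx": 0,"ty": -0.7,"tz": 0,"ax": 0,"ay": 0,"az": 0,"fingers": 8},
  {"tx": 0,"ty": -1.5,"tz": 0,"ax": 0,"ay": 0,"az": 0,"fingers": 8},
  {"tx": 0,"ty": -1.5,"tz": 0,"ax": 0,"ay": 0,"az": 0,"fingers": 8},
])

```text
time_s: 17.12
ee_pos: [496.8, -20.8, 248.3]
tool_rot: [[0.975, 0.223, 0.003], [0.224, -0.975, -0.005], [0.002, 0.006, -1.0]]
ft_force: [-0.0, -8.0, 13.0]
width: 0.143
finger_force: 80.9
```

The force builds against the stop, so the keeper is across. Ease the side load, release, and retreat.

Request:
carry_out([
  {"tx": 0,"ty": 1.5,"tz": 0,"ax": 0,"ay": 0,"az": 0,"fingers": 8},
  {"tx": 0,"ty": 1.5,"tz": -0.5,"ax": 0,"ay": 0,"az": 0,"fingers": 8},
  {"tx": 0,"ty": 1.5,"tz": -0.5,"ax": 0,"ay": 0,"az": 0,"fingers": 17},
  {"tx": 0,"ty": 1.5,"tz": -0.5,"ax": 0,"ay": 0,"az": 0,"fingers": 25},
  {"tx": 0,"ty": 1.5,"tz": -0.5,"ax": 0,"ay": 0,"az": 0,"fingers": 35},
  {"tx": 0,"ty": 1.5,"tz": -0.5,"ax": 0,"ay": 0,"az": 0,"fingers": 45},
  {"tx": 0,"ty": 1.5,"tz": -0.5,"ax": 0,"ay": 0,"az": 0,"fingers": 45},
])

```text
time_s: 18.0
ee_pos: [496.2, -18.5, 247.5]
tool_rot: [[0.974, 0.228, -0.001], [0.228, -0.974, 0.0], [-0.0, -0.0, -1.0]]
ft_force: [-0.3, -0.1, -0.9]
width: 0.529
finger_force: 0.0
```

Request:
carry_out([
  {"tx": 0,"ty": 0,"tz": -5,"ax": 0,"ay": 0,"az": 0,"fingers": 45},
  {"tx": 0,"ty": 0,"tz": -20,"ax": 0,"ay": 0,"az": 0,"fingers": 45},
  {"tx": 0,"ty": 0,"tz": -50,"ax": 0,"ay": 0,"az": 0,"fingers": 45},
  {"tx": 0,"ty": 0,"tz": -90,"ax": 0,"ay": 0,"az": 0,"fingers": 45},
  {"tx": -20,"ty": 40,"tz": -110,"ax": 0,"ay": 0,"az": 0,"fingers": 45},
  {"tx": -40,"ty": 90,"tz": -120,"ax": 0,"ay": 0,"az": 0,"fingers": 45},
  {"tx": -40,"ty": 140,"tz": -120,"ax": 0,"ay": 0,"az": 0,"fingers": 45},
  {"tx": -40,"ty": 180,"tz": -120,"ax": 0,"ay": 0,"az": 0,"fingers": 45},
])

```text
time_s: 19.0
ee_pos: [498.1, -205.5, 369.4]
tool_rot: [[0.974, 0.226, 0.002], [0.226, -0.974, -0.001], [0.001, 0.002, -1.0]]
ft_force: [0.2, -0.2, -0.3]
width: 0.528
finger_force: 0.0
```

```bash
python3 -c "
from h import *
import pickle
c=snap('top');pickle.dump(c,open('t4.pkl','wb'))
s=snap('scene')
a=cv2.resize(c['frame'][175:250,365:445,::-1],None,fx=5,fy=5,interpolation=2);b=cv2.resize(s['frame'][150:225,355:425,::-1],None,fx=5,fy=5,interpolation=2)
cv2.imwrite('pics/p4.png',np.hstack([a,b]))
k=np.array([world(c,u,v) for v in range(180,245) for u in range(375,440)])
z=k[:,2];print('max z',np.percentile(z,[99,99.9]).round(1))
q=k[(z>85)&(z<105)];print(len(q),np.median(q[:,2]),cv2.minAreaRect(q[:,:2].astype(np.float32)))"
```

```text
max z [ 97.1 927.1]
113 96.0647698540381 ((498.7741394042969, -22.93670654296875), (23.932231903076172, 15.05231761932373), 12.50788402557373)
```

View pics/p4.png

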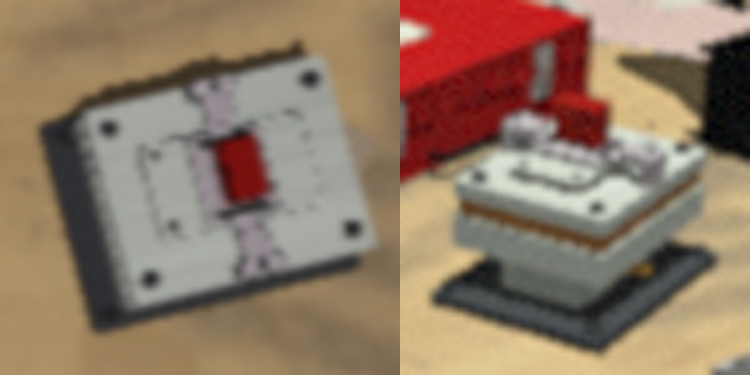

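The plunger is home under both lugs, with the knob at crop (242,168), near mid-head. I'll check keeper travel against the head centre.

```bash
python3 - <<'E'
import m,pickle
from h import *
m.c=pickle.load(open('t4.pkl','rb'))
H=np.array([m.P(x,y,5,365,175,70) for x,y in((139,150),(165,240),(325,207),(302,110))])
k=np.array([498.8,-22.9]);y=np.radians(13.2)
print(H.mean(0),cv2.minAreaRect(H.astype(np.float32)),'knob offset along y',(k-H.mean(0))@[-np.sin(y),np.cos(y)])
E
```

```text
[498.4653382 -23.2448614] ((497.91107177734375, -23.691204071044922), (39.536521911621094, 67.58766174316406), 13.697884559631348) knob offset along y 0.259329468849068
```

The knob is 0.3 mm from the head's middle, so the keeper is locked. Handing in.

```bash
python3 -c "
from workcell import job
print(job.job_done())"
```

```text
the job is handed in; nothing more can be done
None
```

The plunger is seated in the cell and held by the keeper, which is slid fully across under both lugs (knob within about 0.3 mm of the head's middle); peak push was about 18 N, the gripper is clear, and I handed the job in at about 19 s.

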